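# Point out the punch and its ring, then signal

### The job

Five loose pieces of press tooling stand spread over the open middle of the bench, in front of the stock gathered along the back. Call out the next set-up to the fitter: with the gripper upright over it, point straight down with the fingertips first at the middle of the punch with the conical nose, then at the middle of the low, bright steel ring, staying just above each (within 3 cm, without touching) for two full seconds; then confirm by pushing the red-knobbed toggle lever all the way over to its other stop, and move clear. Pick nothing up, touch none of the five pieces, and do not bring the fingertips down over the other three.

Things in the scene. Friction and masses are not known exactly. Their poses are not given: they have to be found in the camera images.
- nose_punch_top (a point): Centre of the top of the punch with the conical nose: a grey-brown steel cylinder of 67 mm diameter that narrows in a pale cone to a short stem about 20 mm wide; 106 mm tall, stands upright and loose on the bench. Its z axis points up. It is the one in the open middle of the bench (0.42 to 0.67 m ahead of the robot); a similar one in the stock along the back, beyond 0.75 m, is not meant.
- die_ring_top (a point): Centre of the flat bright steel ring, in the plane of its upper face: 95 mm outside diameter, 27 mm high, with an open hole in the middle (this point is over the hole). Lies flat and loose on the bench. z up. It is the one in the open middle of the bench, not a ring in the stock along the back.
- die_c_top (a point): Bystander: centre, in the plane of the upper face, of the wide bored die, a grey-brown steel cylinder of 102 mm diameter, 60 mm tall, with a hole in its top.
- die_d_top (a point): Bystander: centre, in the plane of the rim, of the small cupped die, a grey-brown steel cylinder of 73 mm diameter, 74 mm tall, with a grooved band and a hollow top.
- die_f_top (a point): Bystander: centre of the flat top of the mushroom-shaped flanged stub, grey-brown steel, 83 mm diameter at the top, 68 mm below, 62 mm tall.
- call_lever_base: Grey block of the toggle lever, fixed to the bench, 70 x 50 x 25 mm (x, y, z); origin at the centre of its underside, z up. Its x axis is the direction in which the lever is to be pushed (away from the robot, turned by up to 0.6 rad). The lever's hinge lies along the block's y axis, 22 mm above the origin.
- call_lever_tip (a point): Centre of the red ball knob (26 mm diameter) on the end of the toggle lever's 10 mm steel rod, 80 mm from the hinge. It travels in an arc in the block's x-z plane: about 38 mm to the -x side of the hinge and 92 mm above the bench at joint value 0, 102 mm above the bench half-way, 38 mm to the +x side at the other stop.
- call_lever (a joint): Angle of the toggle lever in rad: 0 leaning towards the robot (block's -x), 0.5 upright, 1.0 at the other stop, leaning away. It starts between 0 and 0.15, is held only by light friction (about 1 N at the knob moves it) and stays where it is left.
Things that resemble listed ones, but are neither listed nor needed, are in the scene too. Leave any brown or pink look-alike of the part that bears die_ring_top alone.

How it is judged:
By the outcome, as a careful person would: the job done as asked, in the order asked, and still so for the second after the job is handed in, with the robot touching nothing.
It also fails if it takes over 54 s, if anything falls off the work surface, if the arm or the gripper's body presses on something with over 40 N, if the wrist force passes 120 N, or if a joint passes its speed limit or range.

### The arm

A 6-joint arm with a two-finger parallel gripper is mounted at the origin on a cart in front of the work surface, level with it; the furniture and walls round the work are solid. World frame = base frame: x ahead of the robot, y to its left, z up, the work surface at z = 0. Lengths are in mm, angles in degrees, forces in N, time in s.
With the tool pointing down it reaches from about 400 to 825 mm from the base axis. Payload 7 kg.
Tool frame: the origin (TCP) lies midway between the tips of the shut fingers; the grasp point (between the pads) lies 19 mm behind it; z points along the fingers, y is the line along which they close (so a half turn about z gives the same grasp; the last joint's range is limited). The gripper opens to 85 mm and grips with 20 to 120 N. Pads are 22 mm wide; open, the fingers measure 114 mm over their backs; the gripper's body (76 mm by 85 mm) begins 54 mm behind the grasp point. The pads swing forward as they close: fully open they stand 13 mm farther back than shut.
Start: joints at [-46.862, 20.546, 0.682, 0, -70.136, -16.507], TCP at [302.536, -603.38, 231.302] pointing down, gripper open.
Joint ranges: [-176.03, 176.03], [-82.01, 121.73], [-58.28, 71.71], [-173.87, 95.51], [-174.79, -0.11], [-173.66, 173.66]. Speed limits (degrees/s): [136.94, 136.94, 172.46, 180, 180, 180].

### API

Orientations are given as [roll, pitch, yaw] about the fixed x, y, z axes, in that order (R = Rz(yaw) Ry(pitch) Rx(roll)).
In Python, from station import r gives the robot as it stands. The module is installed in compiled form; this text tells all that it offers.
- The arm moves only by the tool drive_tool, never from a script. Its argument "series" is a list of rows, each a list of 6 numbers: the shift along the tool's x, y, z as a fraction of full scale, then the turn, a rotation vector about the tool's x, y, z as a fraction of full scale. In form: [[tx, ty, tz, ax, ay, az], ...]. A call has 1 to 20 rows; each row shifts and turns the commanded pose from where the row before left it, along the tool's axes as they then stand; what a row does not reach is not made up. Full scale, the value 1, is 0.06 m for a shift and 8 degrees for a turn. A row lasts 1/8 s, in which the tool goes at most 62.5 mm and 10.7 degrees, less where a joint would pass 70% of its speed; a pose out of reach is approached as far as the arm can. A call with a number of a shift or a turn outside -1 to 1 is refused whole. A call with a gripper value outside its range is refused whole. "jaw" is the gripper command: -1 is shut, 1 is fully open, values between are in proportion, set as the call begins (left out, the last holds). The fingers move at their own pace and stop on an object; "force" is the grip in N (left out, the last holds). Time passes only in rows, so rows that do not move let the fingers close. It gives the time, the measured TCP pose, the force, the opening and the grip force at its end, in the units of the state.
- r.observe(): the state, without advancing time (a new reading comes with each control period).
- r.read_camera(name): name is "scene" or "top" or "wrist"; returns the picture (480x640x3 uint8, red, green, blue); there is no depth.
- r.camera_params(name): a dict with "fx", "fy", "cx", "cy" (pixels), "k1" (the pictures are not rectified: a ray, as slopes to the right and down, at radius r is drawn at 1 + k1 r^2 times it, then the intrinsics apply), "eye" and "attitude" of the camera in the world. Camera axes: x right, y up, looking along -z (the intrinsics and any distortion apply to the point x, -y, -z); pixel columns grow to the right and rows downward; lengths in mm; the calibration is good to about 2 mm. A picture is of the moment at which its call begins: read the wrist's pose just before it. camera_params takes no time and is no camera call; for the wrist camera it gives the pose at the moment of the call.
- r.close_job(): hands the job in; it is judged then, once.
The state is a dict: "time_s": time; "joints": joint angles; "joint_vel": joint speeds; "joint_efforts": joint torques, N m; "ee_pos": TCP position; "tool_rot": TCP orientation; "contact_force": force on the tool from outside, world axes, zero at the start; "torque": the same for the moment, N m; "finger_gap": finger opening in mm; "grasp_force": force on a finger pad.
Only numpy, scipy, OpenCV 4.12 (cv2) and the standard library are available. Lean on these libraries where they do the work, as an engineer would, in place of code of your own. Each camera call takes 0.05 s, during which the arm holds its last target. There are 200 camera calls.

## Working session

There is one attempt and no reset: what is moved stays moved. The work goes in short steps, Python scripts to look and compute and a tool call to move; the robot and the scene stay as the last step left them, time stands still between calls to the robot, and variables do not carry over. Pictures are saved under pics/ and viewed, at most 10 in all, crops included, and the job is handed in when it is done.

Besides the shell and the picture viewer there is one more tool, called in YAML: its name, and indented under it one key for each argument. drive_tool: Moves the arm, as the interface text tells. Its arguments: {"type":"object","properties":{"series":{"type":"array","items":{"type":"array","items":{"type":"number","minimum":-1,"maximum":1}}},"jaw":{"type":"number"},"force":{"type":"number"}},"required":["series"]}

```bash
mkdir -p pics; python3 - <<'E'
from station import r
import cv2
for n in("scene","top"):
    cv2.imwrite(f"pics/{n}0.png",r.read_camera(n)[:,:,::-1]); print(n,r.camera_params(n))
o=r.observe(); print({k:o[k] for k in("time_s","ee_pos","tool_rot","finger_gap","contact_force")})
E
```

```text
scene {'fx': 493.46724270792805, 'fy': 493.46724270792805, 'cx': 332.628197782371, 'cy': 244.2114322603115, 'k1': 0.03086020074523953, 'eye': array([-152.19690837,  770.7580582 ,  605.02050389]), 'attitude': array([  63.78830028,    1.10082414, -141.58164654])}
top {'fx': 474.388615220697, 'fy': 474.388615220697, 'cx': 320.9411957267148, 'cy': 237.97946884993613, 'k1': -0.08801668161448536, 'eye': array([343.15190387, -28.27401043, 994.42294116]), 'attitude': array([ 8.11943443e+00,  3.40052469e-02, -8.87555988e+01])}
{'time_s': 0.1, 'ee_pos': array([ 302.34020361, -603.03563658,  230.47678989]), 'tool_rot': array([ 1.79916480e+02, -1.01136067e-02, -1.53372285e+02]), 'finger_gap': 85.44320077773155, 'contact_force': array([-0.16013193, -0.51706731, -0.09301894])}
```

View pics/scene0.png

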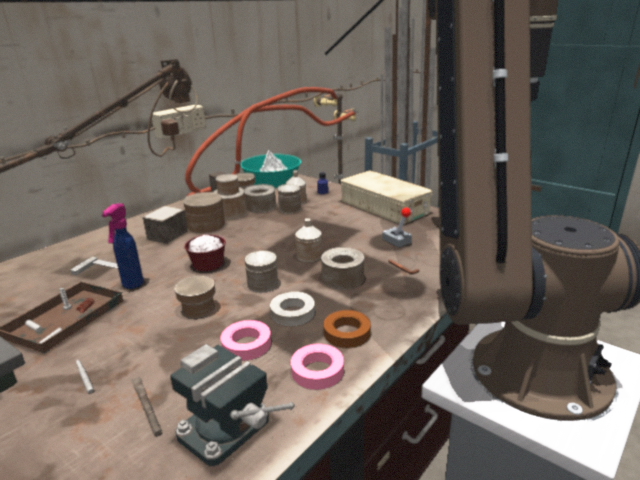

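View pics/top0.png

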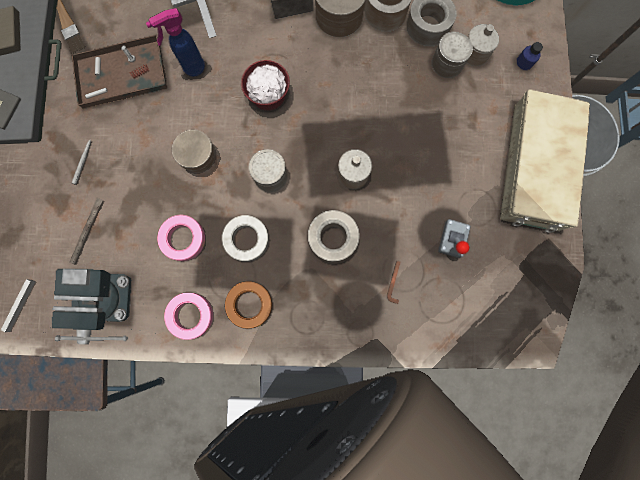

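Candidates (top view):
- Conical-nosed punch: (355,165) in the open middle, and a look-alike in the back stock at (484,38). I choose (355,165).
- Ring: bright (245,238), pink (181,238) and (188,315), brown (248,305). I choose (245,238).
- Bystanders: wide bored die (333,236), cupped die (267,168), flanged stub (192,150).
- Lever: knob (462,248), block (455,237).

Next I check these in an enlarged crop and compute positions.

```bash
cat > h.py <<'E'
import numpy as np
from scipy.spatial.transform import Rotation as R
from station import r
def rays(name,p):
    c=r.camera_params(name); d=np.array([(p[0]-c['cx'])/c['fx'],(p[1]-c['cy'])/c['fy']]); u=d.copy()
    for _ in range(20): u=d/(1+c['k1']*(u@u))
    return np.array(c['eye']),R.from_euler('xyz',c['attitude'],degrees=True).apply([u[0],-u[1],-1])
def at(name,p,z):
    e,d=rays(name,p); return e+d*(z-e[2])/d[2]
def proj(name,P):
    c=r.camera_params(name); q=R.from_euler('xyz',c['attitude'],degrees=True).inv().apply(np.array(P)-c['eye'])
    u=np.array([q[0],-q[1]])/-q[2]; u=u*(1+c['k1']*(u@u)); return np.array([c['cx'],c['cy']])+c['fx']*u
def tri(a,b):
    (e,d),(f,g)=rays('top',a),rays('scene',b)
    s=np.linalg.lstsq(np.c_[d,-g],f-e,rcond=None)[0]; p,q=e+s[0]*d,f+s[1]*g
    return (p+q)/2,np.linalg.norm(p-q)
E
python3 - <<'E'
from h import *
import cv2
t=cv2.imread("pics/top0.png"); s=cv2.imread("pics/scene0.png")
def red(i):
    h=cv2.cvtColor(i,cv2.COLOR_BGR2HSV); m=(((h[...,0]<5)|(h[...,0]>175))&(h[...,1]>190)&(h[...,2]>130)).astype('uint8')
    n,l,st,c=cv2.connectedComponentsWithStats(m); return [(st[k,4],c[k].round(1)) for k in range(1,n) if st[k,4]>25]
print(red(t),red(s))
for n,p,z in[("punch",(355,161),106),("ring",(245,237.5),27),("c",(333,235),60),("d",(267,166),74),("f",(191,148),62)]:
    P=at("top",p,z); print(n,P.round(1),"in scene",proj("scene",P).round(1))
a=cv2.resize(t[140:270,225:375],None,fx=4,fy=4,interpolation=2)
b=cv2.resize(t[210:270,430:490],None,fx=5,fy=5,interpolation=2)
c=cv2.resize(s[195:255,370:430],None,fx=5,fy=5,interpolation=2)
cv2.imwrite("pics/a.png",a);cv2.imwrite("pics/b.png",np.hstack([b,c]))
E
```

```text
[(np.int32(116), array([462.4, 247. ]))] [(np.int32(47), array([405.5, 211.3]))]
punch [622.3 -87.8 106. ] in scene [307.6 220.3]
ring [478.7 132.1  27. ] in scene [292.3 303.1]
c [482.9 -48.7  60. ] in scene [341.9 257.2]
d [618.2  86.7  74. ] in scene [260.1 257.7]
f [657.7 247.1  62. ] in scene [193.5 285.6]
```

View pics/a.png

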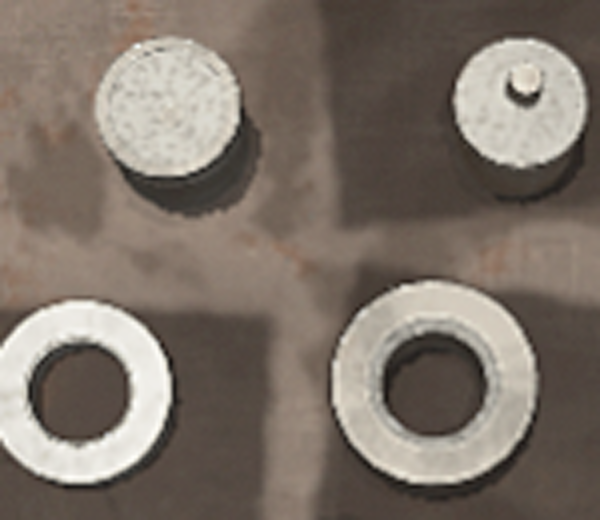

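View pics/b.png

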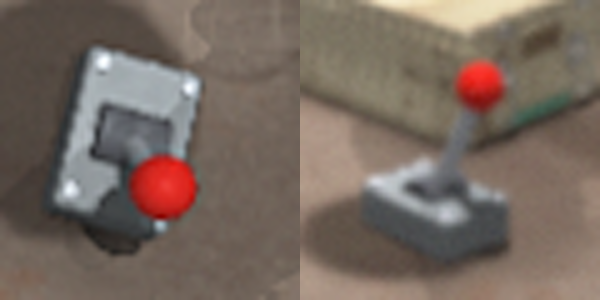

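Crop: stem top at pixel (356.2,160), ring centred at (245,237.8), lever block screws clear, with the lever leaning towards the robot. The choices are confirmed; next the lever pose.

```bash
python3 - <<'E'
from h import *
print("punch",at("top",(356.1,159.9),106).round(1),tri((356.1,159.9),(307,220.5)))
print("ring",at("top",(245,237.6),27).round(1))
S=[at("top",(430+x/5-.4,210+y/5-.4),25) for x,y in((104,62),(190,88),(69,190))]
for s in S: print(s.round(1))
cen=(S[1]+S[2])/2; v=S[0]-S[2]; w=S[0]-S[1]
print("cen",cen,"yaw",np.degrees(np.arctan2(v[1],v[0])),np.degrees(np.arctan2(w[1],w[0]))-90,np.linalg.norm(v),np.linalg.norm(w))
K,e=tri((462.4,247),(405.5,211.3)); print("knob",K,e,at("top",(462.4,247),93))
d=K-cen; print(np.degrees(np.arctan2(-d[1],-d[0])),np.hypot(*d[:2]))
E
```

```text
punch [624.5 -90.  106. ] (array([625.611182  , -89.83925094, 103.86170902]), np.float64(0.9388315848087232))
ring [478.5 132.1  27. ]
[ 521.  -294.2   25. ]
[ 510.8 -330.4   25. ]
[ 466.8 -278.6   25. ]
cen [ 488.77803197 -304.51603288   25.        ] yaw -16.078012220183837 -15.695046823621595 56.377157893154376 37.63108924860644
knob [ 459.08944206 -295.96383694  100.37187952] 0.00734602160690836 [ 460.0422446  -298.17300898   93.        ]
-16.069754433308017 30.89583186430896
```

drive_tool:
  series:
    - [0,0,0,0,0,0.888]
    - [0,0,0,0,0,0.888]
    - [0,0,0,0,0,0.888]
    - [0,0,0,0,0,0.888]
    - [0,0,0,0,0,0.888]
    - [0,0,0,0,0,0.888]
    - [0,0,0,0,0,0]
    - [0,0,0,0,0,0]
  jaw: -1

```text
time_s: 1.1
ee_pos: [302.5, -603.3, 231.0]
tool_rot: [180.0, -0.0, 164.2]
contact_force: [-0.4, 0.2, -0.3]
finger_gap: 0.0
grasp_force: 0.0
```

```bash
cat > go.py <<'E'
import sys
from h import *
o=r.observe(); T=R.from_euler('xyz',o['tool_rot'],degrees=True)
print(o['time_s'],np.round(o['ee_pos'],1),np.round(o['tool_rot'],2),o['finger_gap'],np.round(o['contact_force'],1),"rows*fraction",(T.inv().apply(np.array(eval(sys.argv[1]))-o['ee_pos'])/60).round(3))
E
python3 go.py 624.5,-90,231
```

```text
1.1 [ 302.5 -603.3  231. ] [ 1.7998e+02 -2.0000e-02  1.6416e+02] 0.014759096011394007 [-0.4  0.2 -0.3] rows*fraction [-2.828e+00  9.695e+00  2.000e-03]
```

drive_tool:
  series:
    - [-0.202,0.6925,0,0,0,0]
    - [-0.202,0.6925,0,0,0,0]
    - [-0.202,0.6925,0,0,0,0]
    - [-0.202,0.6925,0,0,0,0]
    - [-0.202,0.6925,0,0,0,0]
    - [-0.202,0.6925,0,0,0,0]
    - [-0.202,0.6925,0,0,0,0]
    - [-0.202,0.6925,0,0,0,0]
    - [-0.202,0.6925,0,0,0,0]
    - [-0.202,0.6925,0,0,0,0]
    - [-0.202,0.6925,0,0,0,0]
    - [-0.202,0.6925,0,0,0,0]
    - [-0.202,0.6925,0,0,0,0]
    - [-0.202,0.6925,0,0,0,0]
    - [0,0,0,0,0,0]
    - [0,0,0,0,0,0]

```text
time_s: 3.1
ee_pos: [625.7, -90.9, 231.1]
tool_rot: [-180.0, -0.0, 164.1]
contact_force: [-0.2, -0.3, -0.2]
finger_gap: 0.3
grasp_force: 0.0
```

```bash
python3 go.py 624.5,-90,122; python3 - <<'E'
from h import *
import cv2
i=r.read_camera("wrist")[:,:,::-1].copy()
for P in((624.5,-90,106),(478.5,132.1,27)): print(proj("wrist",P).round(1))
cv2.imwrite("pics/w1.png",i)
E
```

```text
3.1 [625.7 -90.9 231.1] [-1.7998e+02 -3.0000e-02  1.6410e+02] 0.28993747967336025 [-0.2 -0.3 -0.2] rows*fraction [0.022 0.01  1.818]
[319.1 232.3]
[556.6 -60.6]
```

View pics/w1.png

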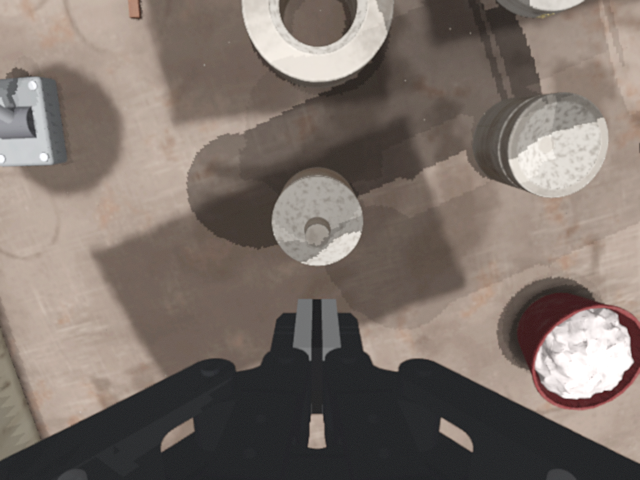

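The wrist view shows the stem top at (317,232) against a predicted (319,232), so the position holds. I descend and hold.

drive_tool:
  series:
    - [0.02,0.01,0.36,0,0,0]
    - [0,0,0.36,0,0,0]
    - [0,0,0.36,0,0,0]
    - [0,0,0.36,0,0,0]
    - [0,0,0.2,0,0,0]
    - [0,0,0.18,0,0,0]
    - [0,0,0,0,0,0]
    - [0,0,0,0,0,0]
    - [0,0,0,0,0,0]
    - [0,0,0,0,0,0]

```text
time_s: 4.4
ee_pos: [625.2, -89.9, 122.6]
tool_rot: [180.0, 0.0, 164.0]
contact_force: [-0.2, -0.2, -0.2]
finger_gap: 0.1
grasp_force: 0.0
```

drive_tool:
  series:
    - [0,0,0,0,0,0]
    - [0,0,0,0,0,0]
    - [0,0,0,0,0,0]
    - [0,0,0,0,0,0]
    - [0,0,0,0,0,0]
    - [0,0,0,0,0,0]
    - [0,0,0,0,0,0]
    - [0,0,0,0,0,0]
    - [0,0,0,0,0,0]
    - [0,0,0,0,0,0]
    - [0,0,0,0,0,0]
    - [0,0,0,0,0,0]
    - [0,0,0,0,0,0]
    - [0,0,0,0,0,0]
    - [0,0,0,0,0,0]
    - [0,0,0,0,0,0]
    - [0,0,0,0,0,0]
    - [0,0,0,0,0,0]
    - [0,0,0,0,0,0]
    - [0,0,0,0,0,0]

```text
time_s: 6.9
ee_pos: [624.9, -90.0, 122.1]
tool_rot: [180.0, 0.0, 164.0]
contact_force: [0.0, -0.3, 0.5]
finger_gap: -0.0
grasp_force: 0.0
```

drive_tool:
  series:
    - [0,0,-0.36,0,0,0]
    - [0,0,-0.36,0,0,0]
    - [0,0,-0.36,0,0,0]
    - [0,0,-0.36,0,0,0]
    - [0,0,-0.36,0,0,0]
    - [0,0,0,0,0,0]

```text
time_s: 7.65
ee_pos: [625.9, -90.1, 232.1]
tool_rot: [179.9, 0.2, 164.0]
contact_force: [0.2, -0.4, -0.7]
finger_gap: -0.2
grasp_force: 0.0
```

```bash
python3 go.py 478.5,132.1,230
```

```text
7.65 [625.9 -90.1 232.1] [179.94   0.2  164.02] -0.22127479062890543 [ 0.2 -0.4 -0.7] rows*fraction [3.381 2.883 0.027]
```

drive_tool:
  series:
    - [0.483,0.412,0,0,0,0]
    - [0.483,0.412,0,0,0,0]
    - [0.483,0.412,0,0,0,0]
    - [0.483,0.412,0,0,0,0]
    - [0.483,0.412,0,0,0,0]
    - [0.483,0.412,0,0,0,0]
    - [0.483,0.412,0,0,0,0]
    - [0,0,0,0,0,0]
    - [0,0,0,0,0,0]
    - [0,0,0,0,0,0]

```text
time_s: 8.9
ee_pos: [477.8, 131.6, 229.7]
tool_rot: [-180.0, -0.0, 164.0]
contact_force: [0.2, 0.8, 0.2]
finger_gap: 0.1
grasp_force: 0.0
```

```bash
python3 go.py 478.5,132.1,43; python3 - <<'E'
from h import *
import cv2
i=r.read_camera("wrist")[:,:,::-1].copy()
print(proj("wrist",(478.5,132.1,27)).round(1))
cv2.imwrite("pics/w2.png",i)
E
```

```text
8.9 [477.8 131.6 229.7] [-1.7997e+02 -2.0000e-02  1.6396e+02] 0.08911894772520053 [0.2 0.8 0.2] rows*fraction [-0.01   0.013  3.112]
[318.3 210.5]
```

View pics/w2.png

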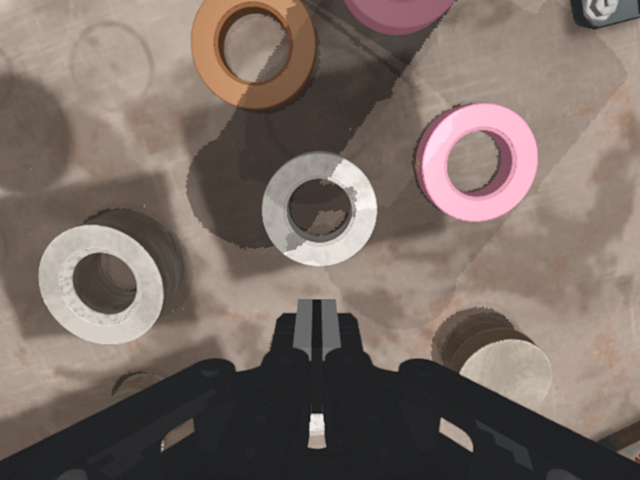

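The bright ring's centre is at (319.5,208.5) against a predicted (318.3,210.5), so it is confirmed. I descend and hold.

drive_tool:
  series:
    - [-0.01,0.01,0.45,0,0,0]
    - [0,0,0.45,0,0,0]
    - [0,0,0.45,0,0,0]
    - [0,0,0.45,0,0,0]
    - [0,0,0.45,0,0,0]
    - [0,0,0.45,0,0,0]
    - [0,0,0.25,0,0,0]
    - [0,0,0.16,0,0,0]
    - [0,0,0,0,0,0]
    - [0,0,0,0,0,0]
    - [0,0,0,0,0,0]
    - [0,0,0,0,0,0]

```text
time_s: 10.45
ee_pos: [478.6, 132.8, 44.0]
tool_rot: [180.0, 0.0, 164.0]
contact_force: [1.2, 0.4, -0.9]
finger_gap: -0.1
grasp_force: 0.0
```

drive_tool:
  series:
    - [0,0,0,0,0,0]
    - [0,0,0,0,0,0]
    - [0,0,0,0,0,0]
    - [0,0,0,0,0,0]
    - [0,0,0,0,0,0]
    - [0,0,0,0,0,0]
    - [0,0,0,0,0,0]
    - [0,0,0,0,0,0]
    - [0,0,0,0,0,0]
    - [0,0,0,0,0,0]
    - [0,0,0,0,0,0]
    - [0,0,0,0,0,0]
    - [0,0,0,0,0,0]
    - [0,0,0,0,0,0]
    - [0,0,0,0,0,0]
    - [0,0,0,0,0,0]
    - [0,0,0,0,0,0]
    - [0,0,0,0,0,0]
    - [0,0,0,0,0,0]
    - [0,0,0,0,0,0]

```text
time_s: 12.95
ee_pos: [478.3, 132.6, 43.5]
tool_rot: [-180.0, -0.0, 164.0]
contact_force: [-0.1, 0.2, 0.1]
finger_gap: 0.0
grasp_force: 0.0
```

drive_tool:
  series:
    - [0,0,-0.45,0,0,0]
    - [0,0,-0.45,0,0,0]
    - [0,0,-0.45,0,0,0]
    - [0,0,-0.45,0,0,0]
    - [0,0,-0.45,0,0,0]
    - [0,0,-0.45,0,0,0]
    - [0,0,-0.45,0,0,0]
    - [0,0,0,0,0,0]

```text
time_s: 13.95
ee_pos: [479.3, 133.2, 234.6]
tool_rot: [179.8, 0.2, 164.0]
contact_force: [0.0, 0.2, -0.1]
finger_gap: -0.4
grasp_force: 0.0
```

```bash
python3 go.py 420,60,230;python3 go.py 412,-282,230
```

```text
13.95 [479.3 133.2 234.6] [1.7982e+02 1.6000e-01 1.6402e+02] -0.3592136351278976 [ 0.   0.2 -0.1] rows*fraction [ 0.615 -1.445  0.071]
13.95 [479.3 133.2 234.6] [1.7982e+02 1.6000e-01 1.6402e+02] -0.3592136351278976 [ 0.   0.2 -0.1] rows*fraction [-0.826 -6.961  0.058]
```

drive_tool:
  series:
    - [0.205,-0.482,0,0,0,0]
    - [0.205,-0.482,0,0,0,0]
    - [0.205,-0.482,0,0,0,0]
    - [-0.18,-0.69,0,0,0,0]
    - [-0.18,-0.69,0,0,0,0]
    - [-0.18,-0.69,0,0,0,0]
    - [-0.18,-0.69,0,0,0,0]
    - [-0.18,-0.69,0,0,0,0]
    - [-0.18,-0.69,0,0,0,0]
    - [-0.18,-0.69,0,0,0,0]
    - [-0.18,-0.69,0,0,0,0]
    - [0,0,0,0,0,0]
    - [0,0,0,0,0,0]

```text
time_s: 15.58
ee_pos: [410.2, -282.7, 231.6]
tool_rot: [180.0, -0.1, 163.9]
contact_force: [-0.2, -0.2, 0.0]
finger_gap: -0.3
grasp_force: 0.0
```

```bash
python3 go.py 412,-282.5,82
```

```text
15.575 [ 410.2 -282.7  231.6] [ 1.7999e+02 -9.0000e-02  1.6395e+02] -0.2814091623755109 [-0.2 -0.2  0. ] rows*fraction [-0.032  0.01   2.494]
```

drive_tool:
  series:
    - [-0.03,0.01,0.4,0,0,0]
    - [0,0,0.4,0,0,0]
    - [0,0,0.4,0,0,0]
    - [0,0,0.4,0,0,0]
    - [0,0,0.4,0,0,0]
    - [0,0,0.3,0,0,0]
    - [0,0,0.2,0,0,0]
    - [0,0,0,0,0,0]
    - [0,0,0,0,0,0]

```text
time_s: 16.7
ee_pos: [413.2, -282.6, 83.2]
tool_rot: [-180.0, 0.1, 164.0]
contact_force: [0.5, -0.5, -0.0]
finger_gap: 0.1
grasp_force: 0.0
```

drive_tool:
  series:
    - [-0.1,0,0,0,0,0]
    - [-0.1,0,0,0,0,0]
    - [-0.1,0,0,0,0,0]
    - [-0.1,0,0,0,0,0]
    - [-0.1,0,0,0,0,0]
    - [-0.1,0,0,0,0,0]
    - [-0.1,0,0,0,0,0]
    - [-0.1,0,0,0,0,0]
    - [-0.1,0,0,0,0,0]
    - [-0.1,0,0,0,0,0]
    - [-0.1,0,0,0,0,0]
    - [-0.1,0,0,0,0,0]
    - [-0.1,0,0,0,0,0]
    - [-0.1,0,0,0,0,0]
    - [-0.05,0,0,0,0,0]
    - [-0.03,0,0,0,0,0]
    - [0,0,0,0,0,0]
    - [0,0,0,0,0,0]

```text
time_s: 18.95
ee_pos: [498.2, -307.3, 82.7]
tool_rot: [-180.0, 0.0, 164.0]
contact_force: [-0.4, 0.2, -0.0]
finger_gap: -0.1
grasp_force: 0.1
```

```bash
python3 go.py 502,-308.5,82; python3 - <<'E'
from h import *
import cv2
t=r.read_camera("top")[:,:,::-1];s=r.read_camera("scene")[:,:,::-1]
cv2.imwrite("pics/p1.png",np.hstack([cv2.resize(i,(400,400)) for i in(t[190:290,410:510],s[175:275,350:450])]))
E
```

```text
18.95 [ 498.2 -307.3   82.7] [-1.8000e+02  3.0000e-02  1.6401e+02] -0.10799320501563037 [-0.4  0.2 -0. ] rows*fraction [-0.067 -0.002  0.011]
```

View pics/p1.png

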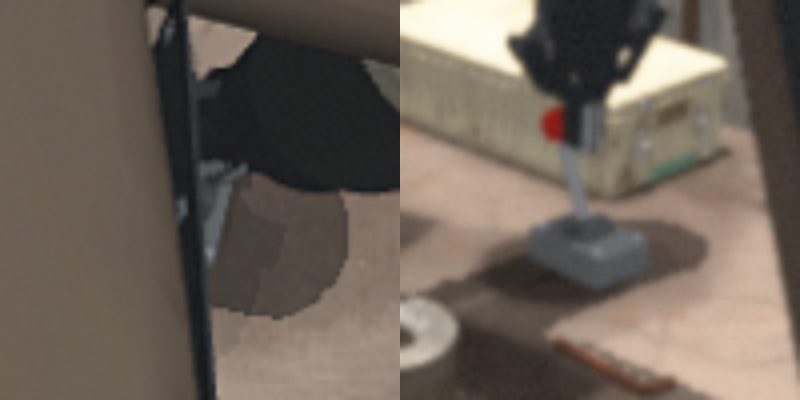

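The knob is being pushed over ahead of the fingers, and no stop has been felt yet. I continue gently.

drive_tool:
  series:
    - [-0.03,0,0,0,0,0]
    - [-0.03,0,0,0,0,0]
    - [-0.03,0,0,0,0,0]
    - [0,0,0,0,0,0]
    - [0,0,0,0,0,0]

```text
time_s: 19.68
ee_pos: [503.2, -308.7, 82.4]
tool_rot: [180.0, -0.0, 164.0]
contact_force: [-1.3, 0.6, -1.1]
finger_gap: -0.2
grasp_force: 0.5
```

drive_tool:
  series:
    - [-0.03,0,0,0,0,0]
    - [-0.03,0,0,0,0,0]
    - [0,0,0,0,0,0]
    - [0,0,0,0,0,0]

```text
time_s: 20.18
ee_pos: [503.6, -308.9, 82.2]
tool_rot: [180.0, -0.3, 164.0]
contact_force: [-9.2, 4.4, 6.9]
finger_gap: -0.4
grasp_force: 5.4
```

The force rose to about 10 N at +15 mm, where the stop was predicted. I back off and lift clear.

drive_tool:
  series:
    - [0.1,0,0,0,0,0]
    - [0.3,0,0,0,0,0]
    - [0.4,0,0,0,0,0]
    - [0.4,0,0,0,0,0]
    - [0.3,0,0,0,0,0]
    - [0,0,-0.4,0,0,0]
    - [0,0,-0.5,0,0,0]
    - [0,0,-0.5,0,0,0]
    - [0,0,-0.5,0,0,0]
    - [0,-0.6,-0.4,0,0,0]
    - [0,-0.6,0,0,0,0]
    - [0,-0.6,0,0,0,0]
    - [0,-0.6,0,0,0,0]
    - [0,-0.6,0,0,0,0]
    - [0,-0.6,0,0,0,0]
    - [0,0,0,0,0,0]
    - [0,0,0,0,0,0]

```text
time_s: 22.3
ee_pos: [360.6, -492.4, 220.4]
tool_rot: [180.0, 0.0, 164.0]
contact_force: [0.1, 1.7, -0.1]
finger_gap: -0.3
grasp_force: 0.0
```

```bash
python3 - <<'E'
from h import *
import cv2
t=r.read_camera("top")[:,:,::-1];s=r.read_camera("scene")[:,:,::-1]
X=np.array([.961,-.276,0])
for a in(.45,.5): 
    P=np.array([488.8,-304.5,22])+80*(np.sin(a)*X+[0,0,np.cos(a)]); print(a,proj("top",P),proj("scene",P))
for n,i in(("t",t),("s",s)):
    h=cv2.cvtColor(i,cv2.COLOR_BGR2HSV); m=(((h[...,0]<5)|(h[...,0]>175))&(h[...,1]>190)&(h[...,2]>130)).astype('uint8')
    k,l,st,c=cv2.connectedComponentsWithStats(m); print(n,[(st[j,4],c[j].round(1)) for j in range(1,k) if st[j,4]>25])
cv2.imwrite("pics/p2.png",np.hstack([cv2.resize(t[120:280,225:495],(460,273)),cv2.resize(s[175:275,350:450],(273,273))]))
E
```

```text
0.45 [469.93168283 215.40787772] [388.96085701 206.28496282]
0.5 [470.09389983 213.87583044] [388.08455877 206.52448239]
t [(np.int32(119), array([470.1, 213.5]))]
s [(np.int32(41), array([388. , 205.4]))]
```

View pics/p2.png

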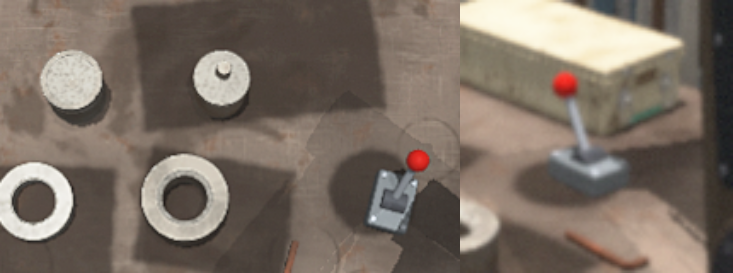

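The knob is at (470.1,213.5), and the prediction for the far stop is (470.1,213.9). The pieces in view are undisturbed and the arm is clear.

```bash
python3 -c "
from station import r
print(r.close_job())"
```

```text
the job is handed in; nothing more can be done
None
```

The job is handed in: I pointed at the conical-nosed punch and then the bright steel ring for over 2 s each, about 16 mm above and with no contact force, then pushed the lever to its far stop and moved clear; no verdict came back.

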